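Release an engraved tube from a ratchet clamp and roll it to the mark

ROBOT

A 6-joint arm with a two-finger parallel gripper is mounted at the origin on the work surface. World frame = base frame: x ahead of the robot, y to its left, z up, the work surface at z = 0. Lengths are in mm, angles in rad, forces in N, time in s.
With the tool pointing down it reaches from about 350 to 850 mm from the base axis. Payload 8.1 kg.
Tool frame: the origin (TCP) lies midway between the tips of the shut fingers; the grasp point (between the pads) lies 19 mm behind it (bot.grip_depth is the distance from the TCP to the grasp point, in mm); z points along the fingers, y is the line along which they close (so a half turn about z gives the same grasp; the last joint's range is limited). The gripper opens to 85 mm and grips with 20 to 120 N. Pads are 22 mm wide; open, the fingers measure 114 mm over their backs; the gripper's body (76 mm by 85 mm) begins 54 mm behind the grasp point. The pads swing forward as they close: fully open they stand 13 mm farther back than shut.
Start: joints at [-1.417, 0.13, 1.488, -0, 1.523, -0.085], TCP at [141.942, -582.973, 231.292] pointing down, gripper open.
Joint ranges: [-2.96, 2.96], [-0.89, 2.26], [0.02, 2.5], [-1.34, 4.48], [0, 2.73], [-2.66, 2.66]. Speed limits (rad/s): [2.39, 2.39, 2.79, 3.14, 3.14, 3.14].

INTERFACE

Orientations are given as a 3x3 rotation matrix whose columns are the frame's x, y, z axes.
In Python, from rig import bot, eyes, job gives the robot as it stands.
- The arm moves only by the shell command python3 -m creep 'ROWS' [FORCE]. ROWS is text: rows parted by semicolons, each of 5 numbers parted by spaces: the finger opening in m, from 0 to 0.0854, then the shift along the tool's x, y, z in m, then the turn about the tool's z in rad. In form: claw tx ty tz roll; .... A call has 1 to 8 rows; each row is the pose to reach, as a shift and turn from the pose commanded when the call began, along the tool's axes at that moment; what a row does not reach only later rows make up. A row lasts 1/12 s, in which the tool goes at most 41.7 mm and 7.16 degrees, less where a joint would pass 70% of its speed; a pose out of reach is approached as far as the arm can. A call with a gripper value outside its range is refused whole. The fingers move at their own pace and stop on an object; FORCE is the grip in N (left out, the last holds). Time passes only in rows, so rows that repeat a pose let the fingers close. It gives the time, the measured TCP pose, the force, the opening and the grip force at its end, in the units of the state.
- bot.read_state(): the state, without advancing time (a new reading comes with each control period).
- eyes.snapshot(name): name is "scene" or "top" or "wrist"; returns a dict with "img" (420x560x3 uint8, red, green, blue), "fovy" (degrees; the focal length in pixels is half the picture's height over the tangent of half this angle, whatever the lens; pixels are square), "cx", "cy" (the principal point, pixels), "xyz" and "orientation" of the camera in the world. Camera axes: x right, y down, z forward; pixel columns grow to the right and rows downward; lengths in mm; the calibration is good to about 2 mm. A picture is of the moment at which its call begins. There is no depth.
- job.close_job(): hands the job in; it is judged then, once.
The state is a dict: "time_s": time; "q": joint angles; "qd": joint speeds; "tau": joint torques, N m; "eef_pos": TCP position; "tcp_rot": TCP orientation; "ft_force": force on the tool from outside, world axes, zero at the start; "ft_torque": the same for the moment, N m; "gripper_width": opening from 0.0 (shut) to 1.0 (fully open); "grasp_force": force on a finger pad.
Only numpy, scipy, OpenCV 4.12 (cv2) and the standard library are available. Lean on these libraries where they do the work, as an engineer would, in place of code of your own. Each camera call takes 0.05 s, during which the arm holds its last target. There are 200 camera calls.

TASK

Reaching in under the clear guard to the lift pin, lift the sprung pawl off the ratchet wheel and keep it up until the clamp's jaw has backed all the way off the brass tube, then let the pawl back down. Then roll the freed tube along the cork towards the robot's base by pushing its side, without picking it up, so that it stops lying along the dark wooden strip, its middle line over the strip and square with it, without overrunning the strip. Do not disturb the jar, the cup, the vase or the burin.

Things in the scene. Friction and masses are not known exactly. Their poses are not given: they have to be found in the camera images.
- board: Fixed wooden board, 12 mm thick, with a ratchet clamp. Origin: on the bench below the middle of the clamped tube. x: away from the robot (the tube rolls towards -x); y: along the clamped tube towards the ratchet; z up. All mm below are in this frame. Board: x -250 to 130, y -165 to 235. Cork lane x -242 to 42, y -60 to 50, flush; its drag lets a tube pushed at 40 mm/s roll on just a few mm.
- guard (a point): Middle of the front (-x) lower edge of the clear plate with steel rim that roofs the ratchet: x -71 to 33, y 82 to 238, z 205 to 211, on uprights at x 22 to 30, y 100 and 218. It blocks a hand coming straight down on the lift pin; one leaning back 30 to 45 degrees towards -x (fingers forward and down) passes in front. In front of x -30 there is nothing near the pin.
- axle (a point): Centre of the steel ratchet wheel (radius 29 mm, 16 teeth, upright, axle along x): x -14, y 140, z 48; thickness x -19 to -9. It is geared to the jaw by a rack below it.
- head (a point): Face of the round rubber pad (radius 10 mm) at the tube's -y end: x 0, y -50.5, z 30. Behind it the fixed head block: x -25 to 25, y -57 to -81, up to z 62.
- jaw (a joint): Sliding jaw, m: 0 clamped, 0.025 fully back (stop), moving to +y. A 6 N spring, damped, opens it in about 1 s once the pawl is lifted; a pawl dropped early stops it (6 mm a tooth). At 0: block x -27 to 27, y 50 to 75, up to z 59; two lips, x 21 to 27 and -27 to -21, y 37 to 51, z 19 to 49, straddle the tube's end so it cannot roll out until the jaw is back.
- pawl (a joint): Pawl angle, rad: 0 = down in the wheel, positive = lifted, stop at 0.45. Clears the teeth from about 0.13; 0.2 to 0.3 is a good lift. Hinge line along x at y 92, z 73.5; the pin's axis is 90 mm along y and 11.5 mm up from it. The spring pushes back with 2 to 4 N at the pin; let go, it falls back to 0.
- pin (a point): Grip point on the pawl's lift pin: round steel bar, 10 mm in diameter, along x at the pawl's free end, from the pawl (x -18) to its free end (x -60). This point, on the pin's axis 9 mm from the free end, is at x -51, y 182, z 85 with the pawl down. Fingers can close on it from the +y and -y sides; raise it 18 to 27 mm along the arc about the hinge.
- tube: Polished brass tube with copper-coloured engraving, diameter 36 mm, 100 mm long, about 0.28 kg. Origin at the middle of its axis (30 mm above the bench when lying on the board); its own y is its axis; its x and z turn as it rolls. It starts between head pad and jaw, over the board's origin.
- mark: Dark wooden strip let flush into the cork lane, 20 mm wide in the rolling direction (its x) and 104 mm long (its y), 65 to 120 mm from the tube's start towards the board's -x and square with the board. Origin at its centre, on the board's top surface. Not an obstacle.
- jar: Bystander: closed amber glass jar, 52 mm in diameter, 85 mm high. Origin under its centre. Jar, cup and vase stand upright on the board, in any order: past the strip (75 to 95 mm farther towards -x along the lane), on the lane's -y side, and behind (+x of) the ratchet.
- cup: Bystander: open blue ceramic cup, 56 mm in diameter, 65 mm high, upright on the board. Origin under its centre.
- vase: Bystander: small brass vase, 54 mm in diameter, 85 mm high, upright on the board. Origin under its centre.
- burin: Bystander: engraving tool with a wooden handle, 120 mm long, lying on the board near the head block's -y side. Its x runs along it.
There are look-alikes about, which are no part of the job. Leave any red or turquoise look-alike of the tube alone.

How it is judged:
By the outcome, as a careful person would: the job done as asked, in the order asked, and still so for the second after the job is handed in, with the robot touching nothing.
It also fails if it takes over 54 s, if anything falls off the work surface, if the arm or the gripper's body presses on something with over 40 N, if the wrist force passes 120 N, or if a joint passes its speed limit or range.

## Working session

There is one attempt and no reset: what is moved stays moved. The work goes in short steps, Python scripts to look and compute and a shell command to move; the robot and the scene stay as the last step left them, time stands still between calls to the robot, and variables do not carry over. Pictures are saved under pics/ and viewed, at most 10 in all, crops included, and the job is handed in when it is done.

```bash
ls; mkdir -p pics; python3 - <<'E'
from rig import bot, eyes, job
import cv2, numpy as np
ims=[]
for n in ("scene","top"):
    s=eyes.snapshot(n); ims.append(s["img"]); cv2.imwrite(f"pics/{n}0.png",s["img"][:,:,::-1])
    print(n,s["fovy"],s["cx"],s["cy"],np.round(s["xyz"],1),np.round(s["orientation"],4).tolist())
    np.savez(f"{n}0.npz",**s)
st=bot.read_state(); print({k:np.round(v,3).tolist() for k,v in st.items()}, bot.grip_depth)
E
```

```text
pics
scene 46.38364590241714 277.1169676297372 209.72346158820395 [1144.8 -436.4  890.3] [[0.644, 0.5471, -0.5347], [0.7649, -0.4706, 0.4397], [-0.0111, -0.6922, -0.7216]]
top 50.799699302197126 276.7823039082516 207.53507198773536 [499.8  22.4 997.2] [[0.0251, -0.9927, 0.118], [-0.9996, -0.026, -0.006], [0.009, -0.1178, -0.993]]
{'time_s': 0.1, 'q': [-1.417, 0.131, 1.489, 0.0, 1.523, -0.085], 'qd': [-0.001, -0.003, -0.003, 0.0, 0.0, 0.0], 'tau': [0.002, -57.095, -50.194, -0.0, 0.008, -0.0], 'eef_pos': [141.881, -582.487, 230.337], 'tcp_rot': [[0.972, 0.237, -0.0], [0.237, -0.972, 0.002], [0.0, -0.002, -1.0]], 'ft_force': [-0.323, 0.041, -0.017], 'ft_torque': [0.022, 0.004, -0.108], 'grasp_force': 0.0, 'gripper_width': 1.004} 18.700000000000003
```

View pics/scene0.png

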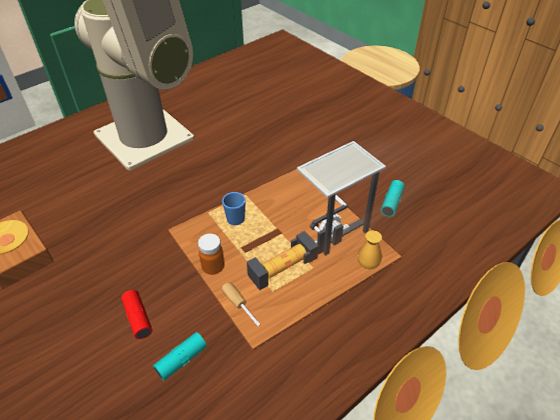

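View pics/top0.png

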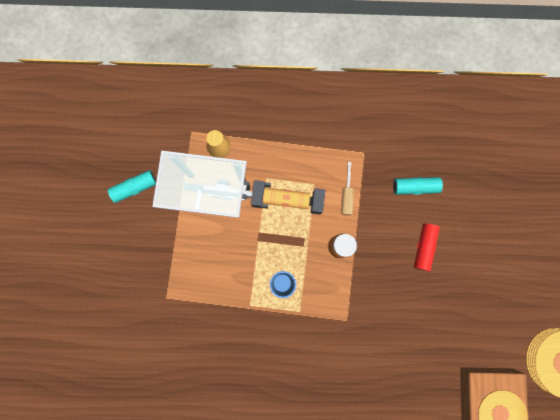

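The top view shows the brass tube at (287,198), the strip at (282,240), the guard at (200,184) and the cup at (283,285), past the strip. The jar is at (344,245), the vase at (217,143) and the burin at (348,190). Possible mix-ups for the tube are turquoise (131,187), turquoise (418,186) and red (428,247). I choose the brass one in the clamp at (287,198).

```bash
cat > h.py <<'E'
import numpy as np, cv2
from scipy.optimize import least_squares
def load(n): return dict(np.load(n+".npz"))
def f(s): return s["img"].shape[0]/2/np.tan(np.radians(s["fovy"])/2)
def proj(s,P):
    c=(np.atleast_2d(P)-s["xyz"])@s["orientation"]
    return c[:,:2]/c[:,2:]*f(s)+[s["cx"],s["cy"]]
def ray(s,uv,z):
    uv=np.atleast_2d(uv); d=np.c_[(uv-[s["cx"],s["cy"]])/f(s),np.ones(len(uv))]@s["orientation"].T
    return s["xyz"]+d*((z-s["xyz"][2])/d[:,2])[:,None]
def R(a): return np.array([[np.cos(a),-np.sin(a),0],[np.sin(a),np.cos(a),0],[0,0,1]])
def b2w(b,P): return np.atleast_2d(P)@R(b[2]).T+[b[0],b[1],0]
def w2b(b,P): return (np.atleast_2d(P)-[b[0],b[1],0])@R(b[2])
E
python3 - <<'E'
from h import *
C=np.array([[130,235,12],[130,-165,12],[-250,-165,12],[-250,235,12]],float)
obs={}
for n,seed in (("top0",(220,260)),("scene0",(185,235))):
    s=load(n); im=s["img"]; hsv=cv2.cvtColor(im,cv2.COLOR_RGB2HSV)
    m=((hsv[...,2]>130)&(hsv[...,0]<25)&(hsv[...,1]>60)).astype(np.uint8)
    m=cv2.morphologyEx(m,cv2.MORPH_OPEN,np.ones((3,3)))
    k,l,st,ce=cv2.connectedComponentsWithStats(m); 
    mm=(l==l[seed[1],seed[0]]).astype(np.uint8); print(n,mm.sum())
    c=max(cv2.findContours(mm,0,2)[0],key=cv2.contourArea); h=cv2.convexHull(c)
    for e in np.linspace(3,20,18):
        p=cv2.approxPolyDP(h,e,True)[:,0]
        if len(p)==4: break
    print(p.tolist()); obs[n]=p
# top corners: initial fit, known order by nearest
s=load("top0"); w=ray(s,obs["top0"]+0.0,12); print(np.round(w).tolist())
b=np.array([520,0,0.1]); 
ang=[]
def res(b):
    r=[]
    for n in obs:
        q=proj(load(n),b2w(b,C))
        for p in obs[n]:
            d=q-p; r+=list(d[np.argmin((d**2).sum(1))])
    return np.array(r)
def rest(b):
    q=proj(s,b2w(b,C)); return np.concatenate([(q-p)[np.argmin(((q-p)**2).sum(1))] for p in obs["top0"]])
cen=w.mean(0)
for a in (-.1,.1):
    t=least_squares(rest,[*(cen-(R(a)@[-60,35,0]))[:2],a]); print(t.cost,t.x)
    u=least_squares(res,t.x,loss="soft_l1"); print(u.cost,u.x,np.round(u.fun,1))
    if a<0 or u.cost<best.cost: best=u
b=best.x; np.save("b.npy",b)
# colour checks
hsv=cv2.cvtColor(s["img"],cv2.COLOR_RGB2HSV)
pts={"tube":[0,0,48],"head":[0,-50.5,30],"axle":[-14,140,48],"pin":[-51,182,85],"pinin":[-18,182,85],"g1":[-71,82,205],"g2":[-71,238,205],"g3":[33,238,205],"g4":[33,82,205]}
out=[]
for n,(x0,y0) in (("top0",(150,130)),("scene0",(230,140))):
    s=load(n); o=cv2.resize(s["img"][y0:y0+150,x0:x0+190 if n=="top0" else x0+190],None,fx=2.1*1,fy=2.1,interpolation=2)[:,:,::-1].copy()
    for k,P in pts.items():
        u=(proj(s,b2w(b,P))[0]-[x0,y0]+.5)*2.1; cv2.circle(o,tuple(int(v) for v in u),2,(255,0,255),-1)
    out.append(o)
cv2.imwrite("pics/chk.png",np.hstack(out)[:, :800])
E
```

```text
top0 57547
[[1, 113], [552, 134], [559, 316], [0, 298]]
scene0 17823
[[296, 169], [400, 257], [251, 347], [169, 229]]
[[818.0, 653.0, 12.0], [804.0, -613.0, 12.0], [394.0, -608.0, 12.0], [403.0, 614.0, 12.0]]
71037.39846866143 [ 6.53112578e+02 -2.08738125e+01  2.53048618e-03]
795.8503993419565 [ 6.42317150e+02 -8.65233270e+00 -8.12062434e-02] [ 1.909e+02  1.670e+01 -1.861e+02  1.420e+01 -2.074e+02  1.400e+00
  1.695e+02 -2.000e-01  3.200e+00 -1.400e+00  9.000e-01  4.000e-01
  2.600e+00  5.800e+00 -3.600e+00  4.200e+00]
71037.3983281572 [ 6.53106857e+02 -2.08770753e+01  2.51322134e-03]
795.8503993420508 [ 6.42317153e+02 -8.65234865e+00 -8.12062257e-02] [ 1.909e+02  1.670e+01 -1.861e+02  1.420e+01 -2.074e+02  1.400e+00
  1.695e+02 -2.000e-01  3.200e+00 -1.400e+00  9.000e-01  4.000e-01
  2.600e+00  5.800e+00 -3.600e+00  4.200e+00]
```

View pics/chk.png

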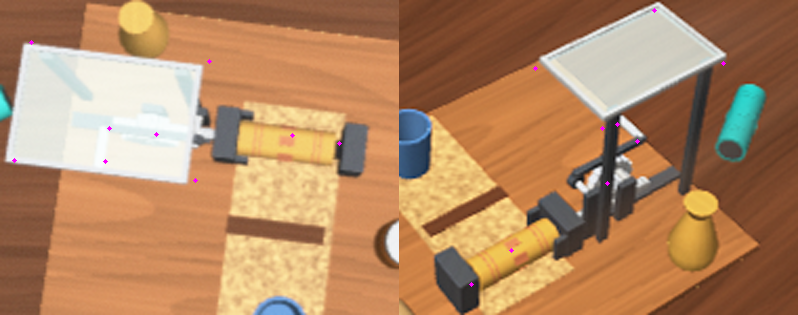

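The crop confirms the choice: the engraved brass tube sits between the head and jaw, and the pin is the white bar under the plate, at about (105,145) in the left panel. The board mask failed in the top view, so I'm refitting it.

```bash
python3 - <<'E'
from h import *
s=load("top0"); sc=load("scene0")
def edge(img,a,b,n=40,r=7):
    g=cv2.cvtColor(img,cv2.COLOR_RGB2LAB).astype(float); g=cv2.GaussianBlur(g[...,0]+g[...,2],(3,3),0)
    a,b=np.array(a,float),np.array(b,float); d=(b-a)/np.linalg.norm(b-a); nn=np.array([-d[1],d[0]]); pts=[]
    for t in np.linspace(.06,.94,n):
        p=a+(b-a)*t; q=p+np.arange(-r,r+.1,.5)[:,None]*nn
        v=cv2.remap(g.astype(np.float32),q[:,0].astype(np.float32),q[:,1].astype(np.float32),1).ravel()
        k=np.gradient(v); i=np.argmax(abs(k)); 
        pts.append(q[i])
    pts=np.array(pts,np.float32); l=cv2.fitLine(pts,cv2.DIST_HUBER,0,.01,.01).ravel()
    # second pass, inliers
    e=abs((pts-l[2:])@[-l[1],l[0]]); l=cv2.fitLine(pts[e<2],cv2.DIST_HUBER,0,.01,.01).ravel(); print("inl",(e<2).mean())
    return l
def X(l,m):
    t=np.linalg.solve(np.c_[l[:2],-m[:2]],m[2:]-l[2:]); return l[2:]+t[0]*l[:2]
C=np.array([[130,235,12],[130,-165,12],[-250,-165,12],[-250,235,12]],float)
obs={}
for n,S,c in (("top",s,[(190,132),(364,153),(347,320),(167,298)]),("scene",sc,[(400,257),(251,347),(169,229),(296,167)])):
    L=[edge(S["img"],c[i],c[(i+1)%4]) for i in range(4)]
    obs[n]=np.array([X(L[i-1],L[i]) for i in range(4)]); print(n,np.round(obs[n],1).tolist())
for use in (["top"],["scene"],["top","scene"]):
    u=least_squares(lambda b:np.concatenate([(proj({"top":s,"scene":sc}[n],b2w(b,C))-obs[n]).ravel() for n in use]),[620,0,-.1])
    print(use,np.round(u.x,4),np.round(u.fun,1))
b=u.x; np.save("b.npy",b)
# strip: dark pixels in the lane
hsv=cv2.cvtColor(s["img"],cv2.COLOR_RGB2HSV)
m=np.zeros(hsv.shape[:2],np.uint8); m[225:256,250:312]=(hsv[225:256,250:312,2]<125); 
k,l,stt,ce=cv2.connectedComponentsWithStats(m); i=1+np.argmax(stt[1:,4]); c=cv2.findContours((l==i).astype(np.uint8),0,2)[0][0]
r=cv2.minAreaRect(c); print(r); print("strip b",w2b(b,ray(s,cv2.boxPoints(r),12)).round(1).tolist(), w2b(b,ray(s,r[0],12)).round(1), w2b(b,ray(s,ce[i],12)).round(1))
pts={"tube":[0,0,48],"head":[0,-50.5,30],"axle":[-14,140,48],"pin":[-51,182,85],"pinin":[-18,182,85],"pe":[-60,182,85],"g1":[-71,82,205],"g2":[-71,238,205],"g3":[33,238,205],"g4":[33,82,205]}
out=[]
for S,(x0,y0) in ((s,(150,130)),(sc,(280,140))):
    o=cv2.resize(S["img"][y0:y0+130,x0:x0+ (170 if S is s else 120)],None,fx=2.7,fy=2.7,interpolation=2)[:,:,::-1].copy()
    for k,P in pts.items():
        w=(proj(S,b2w(b,P))[0]-[x0,y0]+.5)*2.7; cv2.circle(o,tuple(int(v) for v in w),2,(255,0,255),-1)
    out.append(o)
cv2.imwrite("pics/chk2.png",np.hstack(out)[:, :800])
from rig import bot
T=bot.read_state()
print("pin w",b2w(b,[-51,182,85]).round(1))
E
```

```text
inl 0.925
inl 0.975
inl 0.925
inl 0.9
top [[190.8000030517578, 131.10000610351562], [364.1000061035156, 152.0], [346.8999938964844, 321.0], [165.39999389648438, 298.1000061035156]]
inl 1.0
inl 1.0
inl 0.825
inl 0.675
scene [[401.3999938964844, 255.8000030517578], [252.1999969482422, 348.3999938964844], [167.39999389648438, 229.3000030517578], [296.5, 168.1999969482422]]
['top'] [ 6.364582e+02 -3.158000e+00 -9.760000e-02] [-0.3 -0.5  0.3 -0.   0.1  0.1 -0.1  0.3]
['scene'] [ 6.359817e+02 -4.728500e+00 -8.660000e-02] [-1.4 -0.5  0.4  0.7 -1.7  1.1  3.  -2.3]
['top', 'scene'] [ 6.361904e+02 -3.866100e+00 -9.300000e-02] [-0.3  0.1  0.4 -0.3  1.  -0.   0.6  1.  -0.8 -0.   0.1  0.4 -0.9  0.4
  4.1 -2.3]
((297.0, 243.0), (0.0, 0.0), 0.0)
strip b [[-94.6, -35.5, 12.0], [-94.6, -35.5, 12.0], [-94.6, -35.5, 12.0], [-94.6, -35.5, 12.0]] [[-94.6 -35.5  12. ]] [[-94.6 -35.5  12. ]]
pin w [[602.3 182.1  85. ]]
```

View pics/chk2.png

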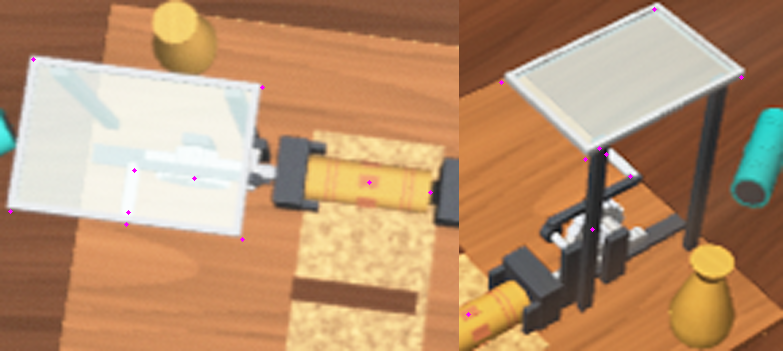

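The top-only fit overlays well: the guard corners, pin, head and tube all match. The moves have no tilt input, so before moving I'll see what help the mover prints and measure the strip and bystanders.

```bash
python3 -m creep 2>&1 | head -20; python3 - <<'E'
from h import *
b=np.array([636.46,-3.16,-.0976]); np.save("b.npy",b)
s=load("top0"); v=cv2.cvtColor(s["img"],cv2.COLOR_RGB2HSV)[...,2]
print(v[226:256:2,282].tolist())
# rectify lane at z=12: 2 px/mm
xs=np.arange(-150,-40,.5); ys=np.arange(-45,40,.5)
G=np.stack(np.meshgrid(xs,ys,indexing="ij"),-1).reshape(-1,2)
p=proj(s,b2w(b,np.c_[G,np.full(len(G),12)])).astype(np.float32)
g=cv2.remap(v,p[:,0].reshape(len(xs),-1),p[:,1].reshape(len(xs),-1),1).astype(float)
for sl in (slice(0,56),slice(56,112),slice(112,170)):
    c=g[:,sl].mean(1); d=np.gradient(cv2.GaussianBlur(c[:,None],(1,5),0).ravel()); print("strip edges x",xs[np.argmin(d)],xs[np.argmax(d)],c.min().round(),c.max().round())
pp={"cup":((283,283),65),"jar":((344,245),85),"vase":((216,140),85)}
for k,(u,z) in pp.items(): print(k,w2b(b,ray(s,u,z)).round().tolist())
for P in ([-51,182,85],[-51,182,205],[0,0,30]): print(P,b2w(b,P).round(1).tolist())
E
```

```text
invalid input
[244, 247, 245, 244, 243, 136, 128, 132, 135, 215, 237, 243, 245, 251, 249]
strip edges x -100.0 -81.0 129.0 243.0
strip edges x -100.5 -81.0 130.0 245.0
strip edges x -100.0 -80.5 129.0 245.0
cup [[-183.0, -15.0, 65.0]]
jar [[-90.0, -130.0, 85.0]]
vase [[97.0, 162.0, 85.0]]
[-51, 182, 85] [[603.4, 182.9, 85.0]]
[-51, 182, 205] [[603.4, 182.9, 205.0]]
[0, 0, 30] [[636.5, -3.2, 30.0]]
```

The strip's centre is at x ≈ -90.5 and square to the board. There is no tilt axis, so I'll carry the hand round towards the board, high up, and see how the arm behaves at the edge of its reach. A pose beyond reach should lean the fingers outward.

```bash
python3 -m creep '0.085 0.035 -0.017 -0.008 0.05; 0.085 0.070 -0.035 -0.016 0.1; 0.085 0.106 -0.052 -0.024 0.15; 0.085 0.141 -0.07 -0.032 0.2; 0.085 0.176 -0.087 -0.04 0.25; 0.085 0.212 -0.105 -0.048 0.3; 0.085 0.247 -0.122 -0.056 0.337; 0.085 0.282 -0.14 -0.064 0.337'; python3 -c "
from rig import bot
import numpy as np
s=bot.read_state();print(np.round(s['q'],3),np.round(s['eef_pos'],1),np.round(s['tcp_rot'],3).tolist())"
```

```text
time_s: 0.77
eef_pos: [383.9, -378.6, 295.3]
tcp_rot: [[0.995, -0.101, -0.0], [-0.101, -0.995, 0.0], [-0.0, -0.0, -1.0]]
ft_force: [-0.3, -0.6, 0.6]
gripper_width: 0.995
grasp_force: 0.0
[-0.874 -0.052  1.56  -0.     1.634  0.798] [ 383.9 -378.6  295.3] [[0.995, -0.101, -0.0], [-0.101, -0.995, 0.0], [-0.0, -0.0, -1.0]]
```

```bash
cat > st.py <<'E'
from rig import bot
from h import *
s=bot.read_state(); b=np.load("b.npy"); Rt=np.array(s['tcp_rot']); p=np.array(s['eef_pos'])
g=p-bot.grip_depth*Rt[:,2]
print('t',round(s['time_s'],2),'q',np.round(s['q'],3),'F',np.round(s['ft_force'],1),'gw',round(s['gripper_width'],3),'gf',s['grasp_force'])
print('tcp b',w2b(b,p).round(1),'grip b',w2b(b,g).round(1)); print('Rb rows',np.round(R(b[2]).T@Rt,3).tolist())
E
python3 -m creep '0.085 0.031 -0.025 -0.007 0; 0.085 0.062 -0.05 -0.015 0; 0.085 0.093 -0.075 -0.022 0; 0.085 0.124 -0.1 -0.03 0; 0.085 0.155 -0.125 -0.037 0; 0.085 0.186 -0.15 -0.045 0; 0.085 0.217 -0.175 -0.053 0; 0.085 0.248 -0.2 -0.06 0' >/dev/null
python3 -m creep '0.085 0.031 -0.025 -0.007 0; 0.085 0.062 -0.05 -0.015 0; 0.085 0.093 -0.075 -0.022 0; 0.085 0.124 -0.1 -0.03 0; 0.085 0.16 -0.12 -0.037 0; 0.085 0.2 -0.13 -0.037 0; 0.085 0.24 -0.13 -0.037 0; 0.085 0.28 -0.13 -0.037 0'; python3 st.py
```

```text
time_s: 2.1
eef_pos: [834.1, -96.7, 353.0]
tcp_rot: [[0.995, -0.096, 0.015], [-0.096, -0.995, -0.0], [0.015, -0.001, -1.0]]
ft_force: [0.9, 0.2, -4.9]
gripper_width: 0.993
grasp_force: 0.0
t 2.1 q [-0.177  1.038  0.031  0.003  2.058  1.491] F [ 0.9  0.2 -4.9] gw 0.993 gf 0.0
tcp b [[205.8 -73.8 353. ]] grip b [[205.5 -73.8 371.7]]
Rb rows [[1.0, 0.001, 0.015], [0.001, -1.0, 0.001], [0.015, -0.001, -1.0]]
```

```bash
python3 -m creep '0.085 0.04 0 0 0; 0.085 0.08 0 0 0; 0.085 0.12 0 0 0; 0.085 0.16 0 0 0'; python3 st.py
```

```text
time_s: 2.43
eef_pos: [864.8, -100.9, 333.1]
tcp_rot: [[0.993, -0.099, 0.072], [-0.098, -0.995, -0.009], [0.072, 0.002, -0.997]]
ft_force: [0.5, -0.2, -0.4]
gripper_width: 0.995
grasp_force: 0.0
t 2.43 q [-0.177  1.068  0.022  0.004  1.979  1.495] F [ 0.5 -0.2 -0.4] gw 0.995 gf 0.0
tcp b [[236.7 -75.  333.1]] grip b [[235.4 -75.  351.8]]
Rb rows [[0.997, -0.001, 0.072], [-0.001, -1.0, -0.002], [0.072, 0.002, -0.997]]
```

```bash
python3 -m creep '0.085 0.04 0 0 0; 0.085 0.08 0 0 0; 0.085 0.12 0 0 0; 0.085 0.16 0 0 0; 0.085 0.2 0 0 0; 0.085 0.24 0 0 0' >/dev/null; python3 st.py;  python3 -m creep '0.085 -0.04 0 0 0; 0.085 -0.08 0 0 0; 0.085 -0.08 0 0 0' >/dev/null; python3 st.py
```

```text
t 2.93 q [-0.172  1.116  0.023  0.006  1.894  1.499] F [ 0.3  0.  -0.5] gw 0.997 gf 0.0
tcp b [[267.3 -72.7 293.1]] grip b [[265.3 -72.7 311.7]]
Rb rows [[0.994, -0.001, 0.109], [-0.001, -1.0, -0.002], [0.109, 0.002, -0.994]]
t 3.18 q [-0.177  0.805  0.517  0.007  1.714  1.493] F [ 1.  -0.9  1.3] gw 0.995 gf 0.0
tcp b [[224.  -73.2 288.4]] grip b [[222.  -73.2 307. ]]
Rb rows [[0.994, -0.001, 0.107], [-0.001, -1.0, -0.002], [0.107, 0.002, -0.994]]
```

Leaning works and it persists after retreating, because each call starts from the pose actually reached. I'll build it up with short calls pushed along the stretch direction.

```bash
python3 -m creep '0.085 0.037 0 -0.018 0; 0.085 0.074 0 -0.036 0; 0.085 0.11 0 -0.054 0; 0.085 0.148 0 -0.072 0' >/dev/null; python3 st.py;  python3 -m creep '0.085 0.3 0 -0.15 0; 0.085 0.3 0 -0.15 0' >/dev/null; python3 st.py;  python3 -m creep '0.085 0.3 0 -0.15 0' >/dev/null; python3 st.py; python3 -m creep '0.085 0.3 0 -0.15 0' >/dev/null; python3 st.py
```

```text
t 3.52 q [-0.173  1.086  0.028  0.009  1.9    1.5  ] F [ 2.  -0.5 -3.8] gw 1.001 gf 0.0
tcp b [[264.6 -72.3 317.3]] grip b [[262.2 -72.3 335.8]]
Rb rows [[0.992, -0.001, 0.128], [-0.001, -1.0, -0.001], [0.128, 0.001, -0.992]]
t 3.68 q [-0.172  1.057  0.022  0.011  1.877  1.501] F [-1.3  0.7  3.2] gw 0.997 gf 0.0
tcp b [[273.6 -71.5 347.9]] grip b [[270.1 -71.5 366.3]]
Rb rows [[0.983, -0.001, 0.185], [-0.0, -1.0, -0.003], [0.185, 0.003, -0.983]]
t 3.77 q [-0.172  1.044  0.022  0.013  1.861  1.502] F [ 0.1  0.1 -0.5] gw 0.994 gf 0.0
tcp b [[278.6 -71.1 361.2]] grip b [[274.6 -71.  379.5]]
Rb rows [[0.977, -0.001, 0.213], [-0.0, -1.0, -0.004], [0.213, 0.004, -0.977]]
t 3.85 q [-0.172  1.03   0.022  0.015  1.843  1.503] F [ 0.  -0.3  0.8] gw 0.99 gf 0.0
tcp b [[284.3 -70.7 374.7]] grip b [[279.8 -70.6 392.8]]
Rb rows [[0.97, -0.001, 0.243], [0.0, -1.0, -0.004], [0.243, 0.004, -0.97]]
```

```bash
python3 -m creep '0.085 0.3 0 -0.1 0' >/dev/null; python3 -m creep '0.085 0.3 0 -0.1 0' >/dev/null;  python3 -m creep '0.085 0.3 0 -0.08 0' >/dev/null; python3 -m creep '0.085 0.3 0 -0.08 0' >/dev/null; python3 -m creep '0.085 0.3 0 -0.06 0' >/dev/null; python3 -m creep '0.085 0.3 0 -0.06 0' >/dev/null; python3 st.py
```

```text
t 4.35 q [-0.17   0.998  0.023  0.024  1.7    1.507] F [-0.1 -0.4 -0.5] gw 0.988 gf 0.0
tcp b [[331.2 -68.6 421.7]] grip b [[323.5 -68.5 438.8]]
Rb rows [[0.913, -0.002, 0.409], [0.001, -1.0, -0.006], [0.409, 0.005, -0.913]]
```

```bash
python3 -m creep '0.085 0.3 0 -0.03 0' >/dev/null; python3 -m creep '0.085 0.3 0 -0.03 0' >/dev/null;  python3 -m creep '0.085 0.3 0 0 0' >/dev/null; python3 -m creep '0.085 0.3 0 0 0' >/dev/null; python3 -m creep '0.085 0.3 0 0 0' >/dev/null; python3 -m creep '0.085 0.3 0 0 0' >/dev/null; python3 st.py
```

```text
t 4.85 q [-0.168  0.992  0.023  0.033  1.528  1.51 ] F [-0.1 -0.5  0.1] gw 0.997 gf 0.0
tcp b [[385.2 -67.  458.7]] grip b [[374.7 -66.9 474.1]]
Rb rows [[0.826, -0.002, 0.564], [0.002, -1.0, -0.007], [0.564, 0.007, -0.826]]
```

```bash
python3 -m creep '0.085 0.3 0 0 0' >/dev/null;  python3 -m creep '0.085 0.3 0 0.03 0' >/dev/null; python3 -m creep '0.085 0.3 0 0.03 0' >/dev/null; python3 -m creep '0.085 0.3 0 0.05 0' >/dev/null; python3 st.py
```

```text
t 5.18 q [-0.166  0.989  0.022  0.038  1.411  1.51 ] F [ 0.6  0.2 -0.4] gw 1.001 gf 0.0
tcp b [[418.5 -66.1 488.3]] grip b [[406.2 -66.  502.3]]
Rb rows [[0.752, -0.003, 0.659], [0.003, -1.0, -0.007], [0.659, 0.007, -0.752]]
```

```bash
python3 -m creep '0.085 -0.034 -0.0146 -0.015 0; 0.085 -0.068 -0.0292 -0.03 0; 0.085 -0.102 -0.0438 -0.045 0; 0.085 -0.136 -0.0584 -0.06 0; 0.085 -0.17 -0.073 -0.075 0; 0.085 -0.204 -0.0876 -0.09 0; 0.085 -0.238 -0.102 -0.105 0; 0.085 -0.272 -0.117 -0.12 0' >/dev/null; python3 st.py; python3 -m creep '0.085 -0.034 -0.0146 -0.015 0; 0.085 -0.068 -0.0292 -0.03 0; 0.085 -0.102 -0.0438 -0.045 0; 0.085 -0.136 -0.0584 -0.06 0; 0.085 -0.17 -0.073 -0.075 0; 0.085 -0.204 -0.0876 -0.09 0; 0.085 -0.238 -0.102 -0.105 0; 0.085 -0.272 -0.117 -0.12 0' >/dev/null; python3 st.py
```

```text
t 5.85 q [-0.049  0.142  1.291 -0.047  0.991  1.63 ] F [0.4 1.  0. ] gw 0.995 gf 0.0
tcp b [[212.2  19.  423.5]] grip b [[199.9  19.2 437.6]]
Rb rows [[0.753, -0.003, 0.658], [0.002, -1.0, -0.007], [0.658, 0.007, -0.753]]
t 6.52 q [ 0.316 -0.513  2.027 -0.332  0.98   2.078] F [-0.2  1.4 -0.2] gw 0.993 gf 0.0
tcp b [[-71.  136.3 335. ]] grip b [[-83.3 136.4 349.1]]
Rb rows [[0.753, -0.003, 0.659], [0.002, -1.0, -0.006], [0.659, 0.006, -0.753]]
```

```bash
python3 -m creep '0.085 -0.036 -0.009 0 0; 0.085 -0.072 -0.018 0.006 0; 0.085 -0.11 -0.03 0.02 0; 0.085 -0.13 -0.039 0.042 0; 0.085 -0.15 -0.047 0.064 0; 0.085 -0.15 -0.047 0.064 0; 0.085 -0.15 -0.047 0.064 0' ; python3 st.py; python3 - <<'E'
from h import *
from rig import eyes
b=np.load("b.npy"); s=eyes.snapshot("wrist"); np.savez("w1.npz",**s); o=s["img"][:,:,::-1].copy()
print(np.round(s["xyz"],1),s["fovy"])
for P in ([-51,182,85],[-60,182,85],[-18,182,85]):
    u=proj(s,b2w(b,P))[0]; print(P,u.round(1)); cv2.circle(o,tuple(int(v) for v in u),2,(255,0,255),-1)
cv2.imwrite("pics/w1.png",o)
E
```

```text
time_s: 7.1
eef_pos: [513.2, 191.8, 186.0]
tcp_rot: [[0.753, -0.099, 0.651], [-0.069, -0.995, -0.071], [0.655, 0.009, -0.756]]
ft_force: [-0.1, 0.3, 0.4]
gripper_width: 0.997
grasp_force: 0.0
t 7.1 q [ 0.522 -0.508  2.295 -0.554  0.825  2.459] F [-0.1  0.3  0.4] gw 0.997 gf 0.0
tcp b [[-141.6  182.   186. ]] grip b [[-153.9  182.2  200.2]]
Rb rows [[0.756, -0.001, 0.655], [0.005, -1.0, -0.008], [0.655, 0.009, -0.756]]
[472.4 197.2 339.6] 61.6172010566083
[-51, 182, 85] [277.5 195.7]
[-60, 182, 85] [277.5 205.7]
[-18, 182, 85] [277.5 161.3]
```

View pics/w1.png

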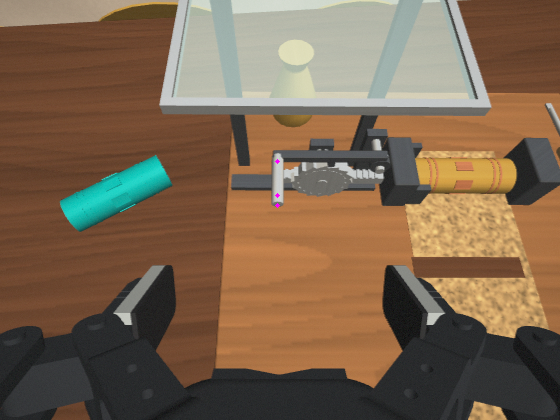

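The wrist view shows the pin from (277,155) to (278,206), exactly on the projected points and midway between the open fingers. The path in is clear below the guard rim at row 105. I'll go in along the tool axis.

```bash
python3 -m creep '0.05 0 0 0.03 0; 0.05 0 0 0.06 0; 0.05 0 0 0.09 0; 0.05 0 0 0.115 0; 0.05 0.001 0 0.135 0; 0.05 0.001 0 0.147 0; 0.05 0.001 0 0.147 0' 30; python3 st.py
```

```text
time_s: 7.73
eef_pos: [613.3, 180.1, 78.4]
tcp_rot: [[0.75, -0.102, 0.654], [-0.072, -0.995, -0.073], [0.658, 0.007, -0.753]]
ft_force: [0.7, -0.7, 0.5]
gripper_width: 0.591
grasp_force: 0.0
t 7.73 q [ 0.384 -0.057  2.159 -0.72   0.493  2.604] F [ 0.7 -0.7  0.5] gw 0.591 gf 0.0
tcp b [[-40.9 180.1  78.4]] grip b [[-53.2 180.3  92.5]]
Rb rows [[0.753, -0.005, 0.658], [0.001, -1.0, -0.008], [0.658, 0.007, -0.753]]
```

```bash
python3 -m creep '0.006 0 0 0 0; 0.006 0 0 0 0; 0.006 0 0 0 0; 0.006 0 0 0 0; 0.006 0 0 0 0; 0.006 0 0 0 0' 30; python3 st.py
```

```text
time_s: 8.23
eef_pos: [611.7, 182.3, 79.4]
tcp_rot: [[0.749, -0.099, 0.655], [-0.071, -0.995, -0.069], [0.659, 0.005, -0.752]]
ft_force: [-2.4, 3.6, 6.1]
gripper_width: 0.098
grasp_force: 30.5
t 8.23 q [ 0.388 -0.062  2.163 -0.72   0.493  2.604] F [-2.4  3.6  6.1] gw 0.098 gf 30.496427714824677
tcp b [[-42.7 182.2  79.4]] grip b [[-55.  182.3  93.5]]
Rb rows [[0.752, -0.001, 0.659], [0.003, -1.0, -0.005], [0.659, 0.005, -0.752]]
```

```bash
python3 -m creep '0.006 0.004 0.001 -0.004 0; 0.006 0.008 0.002 -0.009 0; 0.006 0.012 0.0035 -0.013 0; 0.006 0.015 0.005 -0.017 0; 0.006 0.015 0.005 -0.017 0; 0.006 0.015 0.005 -0.017 0; 0.006 0.015 0.005 -0.017 0; 0.006 0.015 0.005 -0.017 0' 40; python3 st.py; python3 - <<'E'
from h import *
from rig import eyes
s=eyes.snapshot("scene"); np.savez("s2.npz",**s); s2=eyes.snapshot("top")
a=cv2.resize(s["img"][150:300,230:400],None,fx=2.35,fy=2.35,interpolation=2); c=cv2.resize(s2["img"][130:280,170:340],None,fx=2.35,fy=2.35,interpolation=2)
cv2.imwrite("pics/s2.png",np.hstack([a,c])[:,:,::-1])
E
```

```text
time_s: 8.9
eef_pos: [611.0, 177.3, 100.9]
tcp_rot: [[0.75, -0.099, 0.654], [-0.071, -0.995, -0.069], [0.658, 0.006, -0.753]]
ft_force: [3.7, 5.6, 0.1]
gripper_width: 0.093
grasp_force: 39.4
t 8.9 q [ 0.377 -0.115  2.164 -0.652  0.528  2.52 ] F [3.7 5.6 0.1] gw 0.093 gf 39.35224235057831
tcp b [[-42.9 177.1 100.9]] grip b [[-55.2 177.2 115. ]]
Rb rows [[0.753, -0.001, 0.658], [0.003, -1.0, -0.005], [0.658, 0.006, -0.753]]
```

View pics/s2.png

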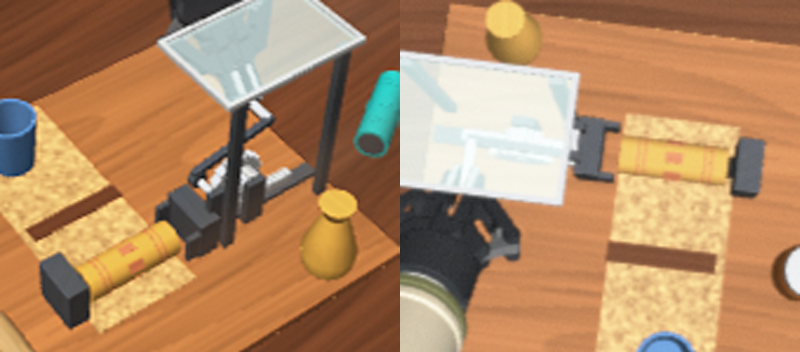

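The pawl is raised and the jaw is backing off: its lips at (612,180) are now clear of the tube end at (622,160) in the top panel. I'll hold longer, then measure the jaw's travel.

```bash
python3 -m creep '0.006 0 0 0 0; 0.006 0 0 0 0; 0.006 0 0 0 0; 0.006 0 0 0 0; 0.006 0 0 0 0; 0.006 0 0 0 0; 0.006 0 0 0 0; 0.006 0 0 0 0' >/dev/null; cat > jaw.py <<'E'
from h import *
import sys
b=np.load("b.npy")
def jaw(s):
    v=cv2.cvtColor(s["img"],cv2.COLOR_RGB2HSV)[...,2]
    ys=np.arange(25,110,.5); xs=np.arange(-15,16,1.)
    G=np.stack(np.meshgrid(xs,ys,indexing="ij"),-1).reshape(-1,2)
    p=proj(s,b2w(b,np.c_[G,np.full(len(G),59)])).astype(np.float32)
    g=cv2.remap(v,p[:,0].reshape(len(xs),-1),p[:,1].reshape(len(xs),-1),1).mean(0)
    k=np.where(g<90)[0]; return ys[k[0]],ys[k[-1]]
E
python3 - <<'E'
from jaw import *
from rig import eyes
print("before",jaw(load("top0")))
print("now",jaw(eyes.snapshot("top")))
E
python3 -m creep '0.006 0 0 0 0; 0.006 0 0 0 0; 0.006 0 0 0 0; 0.006 0 0 0 0' >/dev/null; python3 -c "
from jaw import *
from rig import eyes
print('now',jaw(eyes.snapshot('top')))"; python3 st.py
```

```text
t 10.05 q [ 0.377 -0.115  2.164 -0.652  0.528  2.52 ] F [ 3.5  5.7 -0.2] gw 0.095 gf 39.352882504463196
tcp b [[-42.9 177.2 100.9]] grip b [[-55.3 177.3 114.9]]
Rb rows [[0.753, -0.001, 0.658], [0.003, -1.0, -0.005], [0.658, 0.006, -0.753]]Traceback (most recent call last):
  File "<stdin>", line 3, in <module>
  File "jaw.py", line 10, in jaw
    k=np.where(g<90)[0]; return ys[k[0]],ys[k[-1]]
                                   ~^^^
IndexError: index 0 is out of bounds for axis 0 with size 0
Traceback (most recent call last):
  File "jaw.py", line 10, in jaw
    k=np.where(g<90)[0]; return ys[k[0]],ys[k[-1]]
                                   ~^^^
IndexError: index 0 is out of bounds for axis 0 with size 0
```

```bash
sed -i 's/k=np.where(g<90).*/return " ".join(f"{a:.0f}:{c:.0f}" for a,c in zip(ys[::6],g[::6]))/' jaw.py; python3 -c "
from jaw import *
from rig import eyes
print(jaw(load('top0')));print(jaw(eyes.snapshot('top')))"
```

```text
25:237 28:236 31:236 34:236 37:234 40:231 43:231 46:229 49:198 52:111 55:112 58:112 61:112 64:112 67:112 70:112 73:120 76:176 79:188 82:151 85:131 88:145 91:183 94:197 97:223 100:239 103:243 106:245 109:245
25:236 28:235 31:235 34:236 37:236 40:236 43:236 46:236 49:227 52:211 55:209 58:208 61:206 64:203 67:204 70:198 73:144 76:92 79:110 82:109 85:102 88:126 91:181 94:195 97:222 100:238 103:242 106:244 109:244
```

```bash
cat >> jaw.py <<'E'
def edge(s):
    v=cv2.cvtColor(s["img"],cv2.COLOR_RGB2HSV)[...,2]; ys=np.arange(40,90,.5); xs=np.arange(-15,16,1.)
    G=np.stack(np.meshgrid(xs,ys,indexing="ij"),-1).reshape(-1,2)
    p=proj(s,b2w(b,np.c_[G,np.full(len(G),59)])).astype(np.float32)
    g=cv2.remap(v,p[:,0].reshape(len(xs),-1),p[:,1].reshape(len(xs),-1),1).mean(0); d=np.gradient(g)
    i=np.argmin(d); w=-d[max(0,i-6):i+7].clip(None,0); return (ys[max(0,i-6):i+7]*w).sum()/w.sum()
E
python3 -c "
from jaw import *
from rig import eyes
print(edge(load('top0')),edge(eyes.snapshot('top')))"
python3 -m creep '0.006 0 0 0 0; 0.006 0 0 0 0; 0.006 0 0 0 0; 0.006 0 0 0 0; 0.006 0 0 0 0; 0.006 0 0 0 0; 0.006 0 0 0 0; 0.006 0 0 0 0' >/dev/null; python3 -c "
from jaw import *
from rig import eyes
print(edge(eyes.snapshot('top')))"
```

```text
49.79705638474295 72.8570252880443
72.86977905569006
```

The jaw has been stationary for over a second at about 23 ± 2 mm of measured travel, so it is at its stop. I'll lower the pawl, release the pin and back out along the tool axis.

```bash
python3 -m creep '0.006 -0.004 -0.0015 0.004 0; 0.006 -0.008 -0.003 0.008 0; 0.006 -0.012 -0.004 0.013 0; 0.006 -0.015 -0.005 0.017 0; 0.006 -0.015 -0.005 0.017 0; 0.006 -0.015 -0.005 0.017 0' >/dev/null; python3 st.py; python3 -m creep '0.04 0 0 0 0; 0.04 0 0 0 0; 0.04 0 0 0 0; 0.04 0 0 -0.02 0; 0.04 0 0 -0.05 0; 0.04 0 0 -0.085 0; 0.04 0 0 -0.12 0; 0.04 0 0 -0.15 0'; python3 - <<'E'
from jaw import *
from rig import eyes
s=eyes.snapshot("wrist"); cv2.imwrite("pics/w2.png",s["img"][:,:,::-1]); t=eyes.snapshot("top"); print(edge(t))
for P in ([-51,182,85],[0,0,48]): print(proj(s,b2w(b,P)).round(1))
E
python3 st.py
```

```text
t 11.37 q [ 0.388 -0.061  2.162 -0.72   0.493  2.605] F [-6.   3.7  9.9] gw 0.093 gf 42.00237035751343
tcp b [[-42.7 182.3  78.9]] grip b [[-55.  182.4  93. ]]
Rb rows [[0.752, -0.002, 0.659], [0.002, -1.0, -0.005], [0.659, 0.005, -0.752]]
time_s: 12.03
eef_pos: [511.2, 191.3, 190.7]
tcp_rot: [[0.752, -0.101, 0.652], [-0.071, -0.995, -0.072], [0.656, 0.008, -0.755]]
ft_force: [1.5, 0.1, 0.4]
gripper_width: 0.464
grasp_force: 0.0
72.96009956252827
[[276.5 196.4]]
[[460.4 167.8]]
t 12.13 q [ 0.526 -0.526  2.292 -0.552  0.836  2.457] F [-0.2 -0.3  0.2] gw 0.468 gf 0.0
tcp b [[-142.   183.4  195.7]] grip b [[-154.3  183.4  209.7]]
Rb rows [[0.75, -0.002, 0.661], [0.001, -1.0, -0.003], [0.661, 0.003, -0.75]]
```

View pics/w2.png

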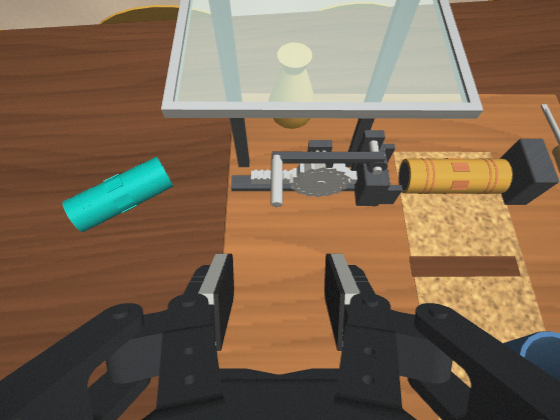

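The wrist view shows the pin back down at (277,155)–(277,205). The jaw lips end at (400,188), clear of the tube, which still lies at (455,176). Now I'll bring the hand upright again by working against the inner reach limit near the lane's azimuth.

```bash
python3 -m creep '0.04 0.006 0.035 -0.02 0; 0.02 0.012 0.07 -0.04 0; 0 0.018 0.105 -0.06 0; 0 0.025 0.14 -0.08 0; 0 0.032 0.175 -0.1 0; 0 0.039 0.21 -0.12 0; 0 0.045 0.245 -0.14 0; 0 0.045 0.245 -0.14 0' >/dev/null; python3 st.py; python3 -m creep '0 -0.3 0 0 0' >/dev/null; python3 -m creep '0 -0.3 0 -0.2 0' >/dev/null; python3 -m creep '0 -0.3 0 -0.2 0' >/dev/null; python3 -m creep '0 -0.3 0 -0.2 0' >/dev/null; python3 st.py
```

```text
t 12.8 q [-0.18  -0.89   2.254  0.045  1.091  1.484] F [-0.1 -0.4  0.5] gw 0.003 gf 0.0
tcp b [[-131.4  -34.4  321.9]] grip b [[-143.3  -34.2  336.4]]
Rb rows [[0.772, -0.006, 0.635], [0.002, -1.0, -0.012], [0.635, 0.011, -0.772]]
t 13.13 q [-0.059 -0.89   2.263 -0.063  1.189  1.629] F [-0.1  0.3 -1.3] gw 0.002 gf 0.0
tcp b [[-167.6  -10.8  294.2]] grip b [[-177.9  -10.1  309.8]]
Rb rows [[0.835, -0.022, 0.549], [-0.003, -0.999, -0.037], [0.55, 0.029, -0.835]]
```

```bash
python3 -m creep '0 -0.25 0 -0.16 0' >/dev/null; python3 -m creep '0 -0.25 0 -0.16 0' >/dev/null; python3 st.py; python3 -m creep '0 -0.25 0 -0.14 0' >/dev/null; python3 -m creep '0 -0.25 0 -0.14 0' >/dev/null; python3 st.py
```

```text
t 13.3 q [ 0.046 -0.89   2.234 -0.133  1.28   1.738] F [ 0.3  0.6 -0.1] gw 0.001 gf 0.0
tcp b [[-192.9    9.6  300.9]] grip b [[-202.4   10.6  317. ]]
Rb rows [[0.862, -0.032, 0.506], [-0.004, -0.998, -0.056], [0.507, 0.046, -0.861]]
t 13.47 q [ 0.191 -0.89   2.208 -0.215  1.381  1.879] F [-0.4  0.4 -0.8] gw -0.0 gf 0.0
tcp b [[-225.3   36.2  307.6]] grip b [[-234.    37.7  324.1]]
Rb rows [[0.884, -0.044, 0.465], [-0.007, -0.997, -0.08], [0.467, 0.068, -0.882]]
```

```bash
python3 -m creep '0 0.009 0.036 0.01 0; 0 0.018 0.073 0.02 0; 0 0.028 0.11 0.03 0; 0 0.038 0.146 0.04 0; 0 0.046 0.182 0.047 0; 0 0.046 0.182 0.047 0' >/dev/null; python3 st.py; python3 -m creep '0 -0.25 0 -0.12 0' >/dev/null; python3 -m creep '0 -0.25 0 -0.12 0' >/dev/null; python3 -m creep '0 -0.25 0 -0.12 0' >/dev/null;python3 -m creep '0 -0.25 0 -0.12 0' >/dev/null; python3 st.py
```

```text
t 13.97 q [-0.492 -0.774  2.165  0.106  1.271  1.204] F [ 0.9 -0.5 -1.2] gw -0.0 gf 0.0
tcp b [[-170.1 -156.6  299. ]] grip b [[-178.8 -155.   315.5]]
Rb rows [[0.884, -0.051, 0.464], [-0.014, -0.996, -0.084], [0.467, 0.068, -0.882]]
t 14.3 q [-0.657 -0.891  2.175  0.164  1.493  1.051] F [ 0.2 -0.9  0.6] gw 0.002 gf 0.0
tcp b [[-244.7 -172.1  311.3]] grip b [[-251.9 -171.2  328.5]]
Rb rows [[0.922, -0.031, 0.385], [-0.013, -0.999, -0.049], [0.386, 0.04, -0.922]]
```

```bash
python3 -m creep '0 -0.25 0 -0.1 0' >/dev/null; python3 -m creep '0 -0.25 0 -0.1 0' >/dev/null; python3 st.py; python3 -m creep '0 -0.25 -0.05 -0.09 0' >/dev/null;python3 -m creep '0 -0.25 -0.05 -0.08 0' >/dev/null; python3 st.py
```

```text
t 14.47 q [-0.793 -0.89   2.143  0.201  1.601  0.929] F [ 0.9 -0.2 -0. ] gw -0.0 gf 0.0
tcp b [[-278.5 -194.1  322.4]] grip b [[-284.9 -193.6  339.9]]
Rb rows [[0.94, -0.021, 0.341], [-0.014, -1.0, -0.025], [0.341, 0.019, -0.94]]
t 14.63 q [-0.915 -0.89   2.11   0.224  1.711  0.823] F [-0.7 -0.9  0.3] gw -0.001 gf 0.0
tcp b [[-314.2 -207.5  334.3]] grip b [[-319.8 -207.6  352.1]]
Rb rows [[0.955, -0.013, 0.297], [-0.015, -1.0, 0.004], [0.297, -0.009, -0.955]]
```

```bash
python3 -m creep '0 0.01 -0.036 0.01 0; 0 0.02 -0.073 0.015 0; 0 0.02 -0.11 0.015 0; 0 0.02 -0.148 0.015 0; 0 0.02 -0.148 0.015 0' >/dev/null; python3 st.py; python3 -m creep '0 -0.25 0 -0.07 0' >/dev/null; python3 -m creep '0 -0.25 0 -0.07 0' >/dev/null; python3 st.py; python3 -m creep '0 -0.25 0 -0.06 0' >/dev/null;python3 -m creep '0 -0.25 0 -0.05 0' >/dev/null; python3 st.py
```

```text
t 15.05 q [-0.293 -0.891  2.114  0.059  1.637  1.4  ] F [ 0.1 -0.8  0.7] gw 0.002 gf 0.0
tcp b [[-271.2  -56.5  330.8]] grip b [[-276.4  -56.6  348.7]]
Rb rows [[0.959, -0.011, 0.283], [-0.013, -1.0, 0.004], [0.283, -0.008, -0.959]]
t 15.22 q [-0.3   -0.89   2.076  0.049  1.736  1.392] F [ 0.3 -0.5  0.9] gw -0.003 gf 0.0
tcp b [[-298.   -57.5  345.2]] grip b [[-302.1  -57.6  363.4]]
Rb rows [[0.975, -0.01, 0.223], [-0.011, -1.0, 0.004], [0.223, -0.006, -0.975]]
t 15.38 q [-0.305 -0.89   2.034  0.039  1.834  1.39 ] F [-1.  -0.2  1.1] gw -0.001 gf 0.0
tcp b [[-324.9  -57.6  364. ]] grip b [[-328.1  -57.7  382.4]]
Rb rows [[0.986, -0.013, 0.168], [-0.013, -1.0, 0.003], [0.168, -0.005, -0.986]]
```

```bash
for i in 1; do python3 -m creep '0 -0.25 0 -0.04 0' >/dev/null; python3 -m creep '0 -0.25 0 -0.03 0' >/dev/null; python3 -m creep '0 -0.25 0 -0.02 0' >/dev/null;python3 -m creep '0 -0.25 0 -0.01 0' >/dev/null; python3 -m creep '0 -0.25 0 0 0' >/dev/null; python3 -m creep '0 -0.25 0 0 0' >/dev/null; done; python3 st.py
```

```text
t 15.88 q [-2.990e-01 -8.900e-01  1.911e+00  1.000e-03  2.118e+00  1.384e+00] F [-0.6  0.   0.2] gw 0.002 gf 0.0
tcp b [[-409.6  -52.1  422.2]] grip b [[-409.6  -52.1  440.9]]
Rb rows [[1.0, -0.014, 0.003], [-0.014, -1.0, 0.0], [0.003, -0.0, -1.0]]
```

The hand is upright again at 15.9 s. I'll move over the tube to its far (+x) side, with the fingers opened to about 45 mm so there are two contact points.

```bash
python3 -m creep '0.045 0.032 -0.004 0.019 -0.014; 0.045 0.064 -0.008 0.038 -0.014; 0.045 0.096 -0.012 0.057 -0.014; 0.045 0.128 -0.016 0.076 -0.014; 0.045 0.16 -0.021 0.095 -0.014; 0.045 0.192 -0.025 0.114 -0.014; 0.045 0.224 -0.03 0.133 -0.014; 0.045 0.256 -0.034 0.153 -0.014' >/dev/null; python3 -m creep '0.045 0.034 -0.004 0.018 0; 0.045 0.068 -0.008 0.036 0; 0.045 0.1 -0.012 0.054 0; 0.045 0.133 -0.016 0.072 0; 0.045 0.164 -0.02 0.09 0; 0.045 0.19 -0.021 0.105 0; 0.045 0.19 -0.021 0.105 0; 0.045 0.19 -0.021 0.105 0' >/dev/null; python3 st.py; python3 - <<'E'
from jaw import *
from rig import eyes
s=eyes.snapshot("wrist"); np.savez("w3.npz",**s); cv2.imwrite("pics/w3.png",s["img"][:,:,::-1])
print(np.round(s["xyz"],1))
for P in ([0,0,48],[0,50,30],[0,-50,30],[-90.5,0,12],[-90.5,-52,12],[-90.5,52,12]): print(P,proj(s,b2w(b,P)).round(1))
E
```

```text
t 17.22 q [-0.086  0.367  1.339 -0.     1.437  1.582] F [-0.6  0.2  0.2] gw 0.527 gf 0.0
tcp b [[ 37.7  -0.3 162.5]] grip b [[ 37.7  -0.3 181.2]]
Rb rows [[1.0, 0.0, -0.001], [0.0, -1.0, -0.0], [-0.001, 0.0, -1.0]]
[742.8 -13.7 306. ]
[0, 0, 48] [[278.3 250.5]]
[0, 50, 30] [[218.5 242.2]]
[0, -50, 30] [[338.  242.2]]
[-90.5, 0, 12] [[278.3 324. ]]
[-90.5, -52, 12] [[332.7 324. ]]
[-90.5, 52, 12] [[223.9 324. ]]
```

View pics/w3.png

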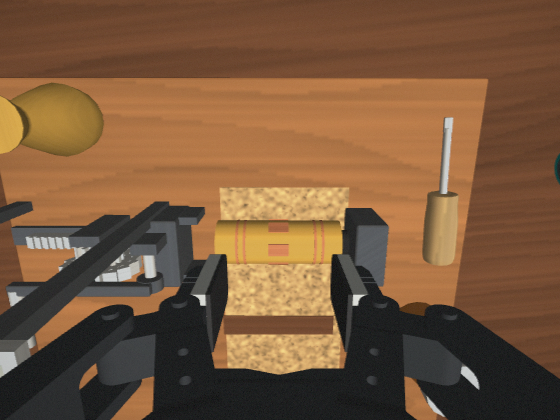

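The wrist view shows the tube square at (280,242), free of the lips, which end at (205,215), and of the head at (345,245). The strip is at (278,324), where predicted. I'll lower the fingers behind the tube.

```bash
python3 -m creep '0.045 0 0.001 0.035 0; 0.045 0 0.001 0.07 0; 0.045 0 0.001 0.1 0; 0.045 0 0.001 0.125 0; 0.045 0 0.001 0.143 0; 0.045 0 0.001 0.143 0; 0.045 0 0.001 0.143 0' >/dev/null; python3 st.py; python3 -m creep '0.045 -0.0025 0 0 0; 0.045 -0.005 0 0 0; 0.045 -0.0055 0 0 0; 0.045 -0.006 0 0 0'>/dev/null; python3 st.py
```

```text
t 17.85 q [-0.088  0.494  1.437  0.     1.204  1.58 ] F [-0.1  1.   1. ] gw 0.532 gf 0.0
tcp b [[39.3 -0.9 25.6]] grip b [[39.2 -0.9 44.3]]
Rb rows [[1.0, 0.001, 0.006], [0.001, -1.0, 0.0], [0.006, -0.0, -1.0]]
t 18.18 q [-0.087  0.48   1.454  0.     1.198  1.58 ] F [-0.3 -1.2  0.4] gw 0.527 gf 0.0
tcp b [[35.  -0.6 26.7]] grip b [[34.8 -0.6 45.4]]
Rb rows [[1.0, 0.001, 0.01], [0.001, -1.0, 0.0], [0.01, -0.0, -1.0]]
```

```bash
python3 -m creep '0.045 0 0 0.003 0; 0.045 0 0 0.006 0; 0.045 0 0 0.008 0; 0.045 0 0 0.008 0; 0.045 0 0 0.008 0'>/dev/null; python3 st.py
```

```text
t 18.6 q [-0.087  0.493  1.457  0.     1.185  1.58 ] F [0.5 1.  0.2] gw 0.521 gf 0.0
tcp b [[33.8 -0.7 16.2]] grip b [[33.7 -0.7 34.9]]
Rb rows [[1.0, 0.001, 0.006], [0.001, -1.0, 0.0], [0.006, -0.0, -1.0]]
```

```bash
for k in 1 2 3; do python3 -m creep '0.045 -0.0025 0 0 0; 0.045 -0.005 0 0 0; 0.045 -0.0075 0 0 0; 0.045 -0.01 0 0 0; 0.045 -0.0125 0 0 0; 0.045 -0.015 0 0 0; 0.045 -0.0175 0 0 0; 0.045 -0.02 0 0 0' >/dev/null; python3 st.py; done; cat > tube.py <<'E'
from h import *
b=np.load("b.npy")
def tube(s):
    # axis line from brass mask's medial line, per y column, plane z=30 silhouette midpoint in top view
    hsv=cv2.cvtColor(s["img"],cv2.COLOR_RGB2HSV); xs=np.arange(-140,40,.5); out=[]
    for y in np.arange(-42,43,3.):
        P=np.c_[xs,np.full(len(xs),y),np.full(len(xs),30.)]; p=proj(s,b2w(b,P)).astype(np.float32)
        c=cv2.remap(hsv,p[:,:1],p[:,1:],1)[:,0].astype(int)
        m=(c[:,1]>165)&(c[:,2]>150)&(c[:,0]<28)&(c[:,0]>12)
        out.append((y,m.sum()*.5, np.median(xs[m]) if m.any() else np.nan))
    return np.array(out)
E
python3 - <<'E'
from tube import *
from rig import eyes
print(tube(load("top0")).round(1)[::3].tolist())
s=eyes.snapshot("top"); np.savez("t4.npz",**s); print(tube(s).round(1)[::3].tolist())
cv2.imwrite("pics/t4.png",cv2.resize(s["img"][150:300,220:380],None,fx=3.5,fy=3.5,interpolation=2)[:,:,::-1])
E
```

```text
t 19.27 q [-0.087  0.444  1.522  0.     1.169  1.58 ] F [-0.7  0.1  0.3] gw 0.532 gf 0.08185878396034241
tcp b [[13.9 -0.7 16.8]] grip b [[13.8 -0.7 35.5]]
Rb rows [[1.0, 0.001, 0.007], [0.001, -1.0, 0.0], [0.007, -0.0, -1.0]]
t 19.93 q [-0.087  0.397  1.584  0.     1.154  1.58 ] F [-0.4 -0.2 -0.2] gw 0.531 gf 0.08063161571044475
tcp b [[-6.1 -0.7 16.6]] grip b [[-6.2 -0.7 35.3]]
Rb rows [[1.0, 0.001, 0.007], [0.001, -1.0, 0.0], [0.007, -0.0, -1.0]]
t 20.6 q [-0.086  0.35   1.644  0.     1.14   1.581] F [ 1.  -0.9 -0. ] gw 0.526 gf 0.08025035611353815
tcp b [[-26.1  -0.7  16.5]] grip b [[-26.2  -0.8  35.2]]
Rb rows [[1.0, 0.001, 0.007], [0.001, -1.0, 0.0], [0.007, -0.0, -1.0]]
[[-42.0, 0.0, nan], [-33.0, 0.0, nan], [-24.0, 0.0, nan], [-15.0, 0.0, nan], [-6.0, 0.0, nan], [3.0, 0.0, nan], [12.0, 0.0, nan], [21.0, 0.0, nan], [30.0, 0.0, nan], [39.0, 0.0, nan]]
[[-42.0, 0.0, nan], [-33.0, 0.0, nan], [-24.0, 0.0, nan], [-15.0, 0.0, nan], [-6.0, 0.0, nan], [3.0, 0.0, nan], [12.0, 0.0, nan], [21.0, 0.0, nan], [30.0, 0.0, nan], [39.0, 0.0, nan]]
```

View pics/t4.png

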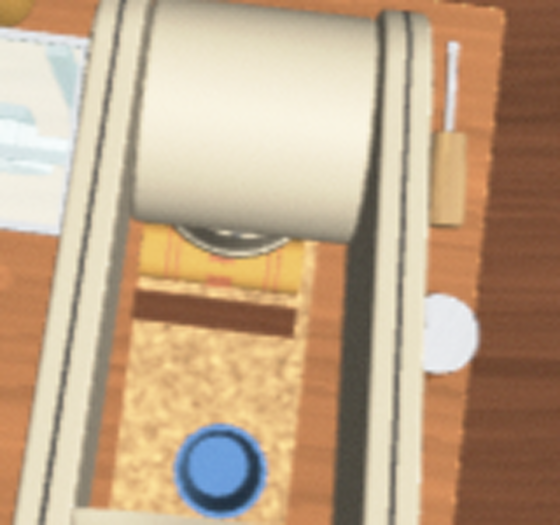

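The top view has the arm over most of it. The tube's leading edge is visible at crop row 265–290 (full image (262–305, 225–233)), parallel to and just short of the strip at crop rows 290–335. The cup is untouched. I'll locate that leading edge from the colour profile.

```bash
python3 - <<'E'
from tube import *
s=load("t4"); hsv=cv2.cvtColor(s["img"],cv2.COLOR_RGB2HSV)
xs=np.arange(-108,-44,3.); print(xs.astype(int).tolist())
for y in (-35,-20,0,20,35):
    p=proj(s,b2w(b,np.c_[xs,np.full(len(xs),y),np.full(len(xs),18.)]))
    c=np.array([hsv[int(round(v)),int(round(u))] for u,v in p]); print(y,"S",c[:,1].tolist(),"V",c[:,2].tolist())
E
```

```text
[-108, -105, -102, -99, -96, -93, -90, -87, -84, -81, -78, -75, -72, -69, -66, -63, -60, -57, -54, -51, -48, -45]
-35 S [107, 112, 112, 131, 136, 139, 138, 139, 139, 132, 113, 117, 140, 145, 146, 143, 138, 140, 141, 142, 140, 139] V [237, 229, 229, 148, 122, 121, 126, 121, 125, 149, 223, 225, 170, 221, 230, 234, 239, 237, 234, 225, 234, 218]
-20 S [114, 112, 116, 134, 133, 139, 144, 139, 139, 131, 115, 119, 140, 153, 148, 144, 141, 140, 140, 52, 47, 46] V [217, 220, 216, 143, 128, 127, 126, 125, 128, 160, 210, 204, 182, 222, 232, 236, 237, 238, 235, 191, 175, 123]
0 S [100, 106, 119, 133, 143, 141, 141, 134, 139, 128, 107, 116, 144, 146, 148, 144, 141, 135, 120, 46, 47, 48] V [246, 241, 213, 142, 123, 123, 127, 122, 125, 158, 237, 234, 216, 215, 231, 235, 229, 228, 176, 173, 109, 90]
20 S [103, 108, 110, 132, 134, 139, 139, 140, 143, 131, 111, 110, 133, 151, 147, 145, 138, 140, 140, 143, 121, 57] V [244, 238, 231, 154, 124, 123, 127, 122, 123, 144, 229, 234, 190, 223, 232, 236, 239, 239, 239, 230, 171, 151]
35 S [106, 111, 116, 134, 139, 140, 141, 137, 137, 129, 107, 115, 139, 151, 144, 142, 137, 140, 138, 139, 140, 143] V [240, 235, 229, 145, 123, 126, 125, 123, 130, 174, 236, 227, 181, 223, 230, 234, 236, 236, 237, 238, 237, 235]
```

```bash
for k in 1 2; do python3 -m creep '0.045 -0.002 0 0 0; 0.045 -0.004 0 0 0; 0.045 -0.006 0 0 0; 0.045 -0.008 0 0 0; 0.045 -0.01 0 0 0; 0.045 -0.012 0 0 0; 0.045 -0.0135 0 0 0; 0.045 -0.015 0 0 0' >/dev/null; done; python3 -m creep '0.045 0 0 0 0; 0.045 0 0 0 0; 0.045 0 0 0 0' >/dev/null; python3 st.py; cat > lead.py <<'E'
from tube import *
cam=None
def lead(s,lo,hi,thr=128):
    S=cv2.cvtColor(s["img"],cv2.COLOR_RGB2HSV)[...,1].astype(np.float32); xs=np.arange(lo,hi,.25); out=[]; c=w2b(b,s["xyz"])[0]
    for y in np.arange(-40,41,5.):
        p=proj(s,b2w(b,np.c_[xs,np.full(len(xs),y),np.full(len(xs),30.)])).astype(np.float32)
        g=cv2.GaussianBlur(cv2.remap(S,p[:,:1],p[:,1:],1),(1,5),0)[:,0]; d=np.gradient(g); i=np.argmax(d)
        j=[k for k in range(max(1,i-15),min(len(g),i+15)) if g[k-1]<thr<=g[k]]; x=xs[j[0]] if j else np.nan
        # ray through (x,30): centre lies 18 mm from it
        th=np.arctan2(x-c[0],c[2]-30); out.append((y,x+18/np.cos(th)))
    return np.array(out)
E
python3 - <<'E'
from lead import *
from rig import eyes
def rep(s,lo,hi):
    o=lead(s,lo,hi); o=o[~np.isnan(o[:,1])]; k=abs(o[:,1]-np.median(o[:,1]))<3; print(o[:,1].round(1).tolist(), "median",np.median(o[:,1]),"fit",np.polyfit(*o[k].T,1).round(4))
rep(load("t4"),-79,-60); s=eyes.snapshot("top"); np.savez("t5.npz",**s); rep(s,-125,-95)
E
```

```text
t 22.23 q [-0.086  0.279  1.732  0.     1.123  1.581] F [-1.   0.1  0.4] gw 0.529 gf 0.0
tcp b [[-55.8  -0.8  16.2]] grip b [[-55.9  -0.8  34.9]]
Rb rows [[1.0, 0.001, 0.007], [0.001, -1.0, 0.0], [0.007, -0.0, -1.0]]
[-56.0, -56.5, -55.7, -55.7, -56.2, -56.0, -55.7, -56.2, -56.5, -56.7, -56.0, -55.7, -56.0, -56.0, -55.7, -56.2, -56.2] median -55.96003950218777 fit [-4.00000e-04 -5.60484e+01]
[-87.0, -87.2, -87.0, -86.7, -87.0, -87.0, -86.7, -87.2, -87.2, -87.7, -87.0, -86.7, -86.7, -86.7, -87.0, -87.0, -86.7] median -86.98921636432351 fit [ 2.20000e-03 -8.69892e+01]
```

```bash
python3 -m creep '0.045 -0.0006 0 0 0; 0.045 -0.0012 0 0 0; 0.045 -0.0018 0 0 0; 0.045 -0.0024 0 0 0; 0.045 -0.003 0 0 0; 0.045 -0.0036 0 0 0; 0.045 -0.0041 0 0 0; 0.045 -0.0045 0 0 0' >/dev/null; python3 -m creep '0.045 0 0 0 0; 0.045 0 0 0 0; 0.045 0 0 0 0' >/dev/null; python3 st.py; python3 - <<'E'
from lead import *
from rig import eyes
s=eyes.snapshot("top"); o=lead(s,-125,-97); print(o[:,1].round(1).tolist(),np.nanmedian(o[:,1]))
E
```

```text
t 23.2 q [-0.086  0.269  1.745  0.     1.121  1.581] F [-0.6  0.9 -0.3] gw 0.528 gf 0.0
tcp b [[-60.3  -0.8  16.2]] grip b [[-60.5  -0.8  34.9]]
Rb rows [[1.0, 0.001, 0.007], [0.001, -1.0, 0.0], [0.007, -0.0, -1.0]]
[-90.5, -90.2, -90.2, -90.5, -90.2, -90.2, -90.5, -91.0, -91.0, -91.5, -90.7, -90.2, -90.2, -90.2, -90.2, -90.5, -90.2] -90.24120758003784
```

The tube is at -90.3 and the strip at -90.5, square. I'll back off, retreat upward and sideways, and check with a clear view.

```bash
python3 -m creep '0.045 0.004 0 0 0; 0.045 0.01 0 0 0; 0.045 0.015 0 -0.005 0; 0.045 0.018 0 -0.03 0; 0.045 0.018 0 -0.065 0; 0.045 0.018 0 -0.1 0; 0.045 0.018 0 -0.14 0; 0.045 0.018 0 -0.18 0' >/dev/null; python3 -m creep '0.045 0 0.03 -0.025 0; 0.045 0 0.065 -0.04 0; 0.045 0 0.1 -0.05 0; 0.045 0 0.14 -0.05 0; 0.045 0 0.18 -0.05 0; 0.045 0 0.22 -0.05 0; 0.045 0 0.26 -0.05 0; 0.045 0 0.3 -0.05 0' >/dev/null; python3 st.py; python3 - <<'E'
from lead import *
from rig import eyes
s=eyes.snapshot("top"); o=lead(s,-125,-97); print(o[:,1].round(1).tolist(),np.nanmedian(o[:,1]))
c=eyes.snapshot("scene")["img"]
a=cv2.resize(s["img"][120:330,150:380],None,fx=1.7,fy=1.7,interpolation=2); d=cv2.resize(c[150:360,160:400],None,fx=1.7,fy=1.7,interpolation=2)
cv2.imwrite("pics/f.png",np.hstack([a,d])[:,:,::-1])
E
```

```text
t 24.58 q [-0.572  0.222  1.357  0.003  1.555  1.095] F [ 1.5 -0.9 -0.5] gw 0.527 gf 0.0
tcp b [[ -43.4 -303.1  247. ]] grip b [[ -43.5 -303.1  265.7]]
Rb rows [[1.0, 0.001, 0.008], [0.001, -1.0, -0.0], [0.008, 0.0, -1.0]]
[-90.2, -90.0, -90.0, -90.2, -90.5, -90.2, -90.5, -91.0, -91.2, -91.2, -90.5, -90.2, -90.0, -90.2, -90.2, -90.5, -90.0] -90.24120758003784
```

View pics/f.png

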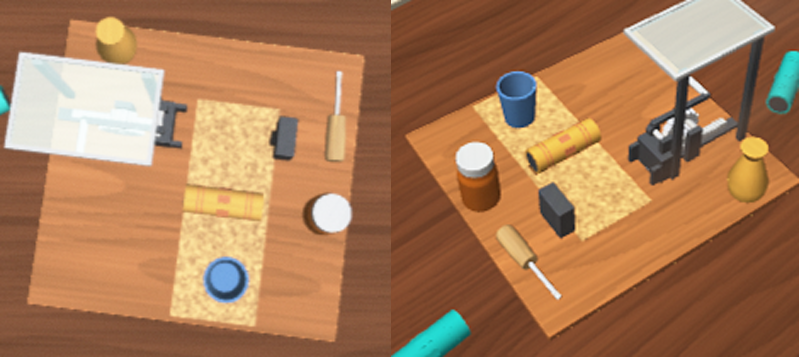

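The final view shows the tube covering the strip at (223,203) and square with the lane. The jaw is back, the pawl is down, and the cup, jar, vase and burin are where they started.

```bash
python3 -c "
from rig import job
print(job.close_job())"
```

```text
the job is handed in; nothing more can be done
None
```

The job is handed in at about 25 s: pawl lifted, jaw backed off to its stop, pawl let back down, and the tube rolled square onto the strip, its middle line about 0.3 mm from the strip's by camera, with the bystanders undisturbed.

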